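# Set the stop clip on a writing machine and lower its pen

### The arm

A 7-joint arm with a two-finger parallel gripper is mounted at the origin on the work surface. World frame = base frame: x ahead of the robot, y to its left, z up, the work surface at z = 0. Lengths are in m, angles in rad, forces in N, time in s.
With the tool pointing down it reaches from about 0.4 to 0.85 m from the base axis. Payload 10.4 kg.
Tool frame: the origin (TCP) lies between the finger pads; the fingertips stand 19 mm ahead of it and the grasp point (between the pads) is the TCP (manip.tips_ahead is the distance from the TCP to the fingertips, in m); z points along the fingers, y is the line along which they close (so a half turn about z gives the same grasp; the last joint's range is limited). The gripper opens to 85 mm and grips with 20 to 120 N. Pads are 22 mm wide; open, the fingers measure 114 mm over their backs; the gripper's body (76 mm by 85 mm) begins 54 mm behind the grasp point. The pads swing forward as they close: fully open they stand 13 mm farther back than shut.
Start: joints at [1.225, 0.332, -0.065, 1.46, 0.022, 1.35, -0.088], TCP at [0.198, -0.593, 0.25] pointing down, gripper open.
Joint ranges: [-2.6, 2.6], [-0.5, 2.12], [-1.47, 1.34], [0.16, 2.42], [-1.27, 4.41], [0.06, 2.06], [-2.6, 2.6]. Speed limits (rad/s): [2.22, 2.22, 2.79, 2.79, 3.14, 3.14, 3.14].

### API

Orientations are given as a unit quaternion [x, y, z, w].
In Python, from workcell import manip, viewer gives the robot as it stands.
- The arm moves only by the tool arm_command, never from a script. Its argument "series" is text: rows parted by semicolons, each of 5 numbers parted by spaces: the closure, from 0 (fully open) to 1 (shut), then the shift along the tool's x, y, z normalised to -1 to 1, where 1 is 0.4 m, then the turn about the tool's z normalised to -1 to 1, where 1 is 180 degrees. In form: jaw tx ty tz spin; .... A call has exactly 10 rows; each row shifts and turns the commanded pose from where the row before left it, along the tool's axes as they then stand; what a row does not reach is not made up. A row lasts 1/8 s, in which the tool goes at most 62.5 mm and 10.7 degrees, less where a joint would pass 70% of its speed; a pose out of reach is approached as far as the arm can. A call with a number of a shift or a turn outside -1 to 1 is refused whole. A call with a gripper value outside its range is refused whole. The fingers move at their own pace and stop on an object; "newtons" is the grip in N (left out, the last holds). Time passes only in rows, so rows that do not move let the fingers close, or fill a call up. It gives the time, the measured TCP pose, the force, the opening and the grip force at its end, in the units of the state.
- manip.get_obs(): the state, without advancing time (a new reading comes with each control period).
- viewer.camera(name): name is "side" or "top"; returns a dict with "pixels" (384x512x3 uint8, red, green, blue), "intrinsics" (3x3 intrinsics, pixels), "extrinsics" (4x4, takes a point from world to camera coordinates). Camera axes: x right, y up, looking along -z (the intrinsics and any distortion apply to the point x, -y, -z); pixel columns grow to the right and rows downward; lengths in m; the calibration is good to about 2 mm. A picture is of the moment at which its call begins. There is no depth.
- manip.hand_in(): hands the job in; it is judged then, once.
The state is a dict: "clock": time; "joint_pos": joint angles; "joint_velocities": joint speeds; "tau": joint torques, N m; "position": TCP position; "ee_rot": TCP orientation; "ft_force": force on the tool from outside, world axes, zero at the start; "torque": the same for the moment, N m; "grip_width": opening from 0.0 (shut) to 1.0 (fully open); "grasp_force": force on a finger pad.
Only numpy, scipy, OpenCV 4.12 (cv2) and the standard library are available. Lean on these libraries where they do the work, as an engineer would, in place of code of your own. Each camera call takes 0.05 s, during which the arm holds its last target. There are 200 camera calls.

### The job

Take the spring clip off the wall of the organiser box and clip it astride the fence of the writing machine, pushed fully down to the bed and right beside the free right-hand end of the plaque (a gap of no more than 15 mm), so that it is the plaque's end stop. Then, with the clip let go, push the small lever on the pen head fully down to lower the pen. Do not shift the plaque, and leave the other things on the table where they are.

Things in the scene. Friction and masses are not known exactly. Their poses are not given: they have to be found in the camera images.
- clip: Steel spring clip, 24 mm wide, 61 mm tall, sprung hinge 28 mm above the jaw tips; stands jaws down, handles up, on the organiser's near wall. Origin midway between the jaw tips; z up, y along the hinge and the wall, x across the jaws. An edge enters the throat up to 24 mm. Each jaw reaches 10 mm out when shut, 19 mm open. Pose of one half.
- clip_grip (a point): Point midway between the clip's two handle plates, 50 mm above the jaw tips. The plates (24 mm wide, 32 to 61 mm above the tips) lean outwards, 42 mm over their tops at rest. Pinched across x (about 7 N) until parallel, 24 mm over their outer faces, they open the jaw tips to 20 mm. Let go, the clip springs shut.
- clip_jaw (a joint): Opening of the clip (rad): 0 = shut on a 5 mm edge, 0.6 = fully open, -0.15 = shut on nothing.
- organiser: Grey plastic open box, 140 (x) by 160 (y) by 42 mm high, walls 5 mm, does not move. Origin under its centre; -x is its side towards the robot.
- wall_top (a point): Middle of the top of the organiser's near wall, the wall that carries the clip; 42 mm above the table; the wall runs along its y axis.
- machine: Desktop writing machine, does not move: aluminium bed 240 (x) by 350 (y) by 20 mm high; white tower 145 mm tall at its left (+y) end; an arm from it carries the black pen head (36 by 44 mm, 55 to 105 mm above the table, at x = 0, y = +55 mm). Pen 137 mm high at x = +36, y = +55 mm. Origin under the bed's centre, on the table; x away from the robot, y left, z up.
- fence_top (a point): Middle of the top of the fence, an upright steel strip 5 mm thick, 23 mm high above the bed (top 43 mm above the table), 270 mm long along y, standing along the bed's far (+x) side, at machine x = +85 mm, y = -25 mm. Axes as the machine.
- plaque: Loose wooden name plaque, 80 (x) by 150 (y) by 10 mm, lying on the bed with its far long side along the fence. Origin under its centre.
- plaque_end (a point): Middle of the upper edge of the plaque's right-hand (-y) end, the end away from the tower. Axes as the plaque.
- pen_lever (a joint): Pen-lift lever (rad): 0 = raised (pen up), 0.9 = fully down (pen down). It stays where it is left; about 1 N moves it.
- lever_pad (a point): Centre of the black thumb pad (18 by 16 by 6 mm) at the end of the pen-lift lever, which sticks out of the head's front towards the robot (-x). The pad is 48 mm from the lever's pivot, which runs along y at machine x = -24 mm, y = +55 mm, z = 85 mm; raised it stands 0.5 rad above level, lowered 0.4 rad below.
- seal_stamp: Bystander: upright brass seal stamp, 26 mm across, 80 mm tall; origin under its foot.
- tealight_a: Bystander: aluminium tealight, 38 mm across, 14 mm high; origin underneath.
- tealight_b: Bystander: another tealight of the same size.
- phone: Bystander: black phone 150 by 72 by 8 mm lying flat; origin underneath.
- wax_spoon: Bystander: small spoon with wooden handle, 130 mm long, lying on the table.
- spare_plaque: Bystander: another wooden plaque, 80 by 150 by 10 mm, lying on the table beyond the box, not on the machine.
Not all that is in view belongs to the job. What is meant by the clip is not blue, and is the smaller of those in its own colour. What is shaped like the plaque but purple is not meant.

How it is judged:
On the way, in this order (a step that is already met when the one before it is completed fails the run):
1. the clip is shut astride the fence, down on the bed beside the plaque's right-hand end, and let go, with the pen lever still up (x of clip in the frame of fence_top between -0.004 and 0.004 m and z of clip in the frame of fence_top below -0.017 m and y of clip in the frame of plaque_end between -0.031 and -0.01 m and angle between the y axis of clip and the y axis of machine, either way round below 0.2 rad and angle between the z axis of clip and the z axis of machine, either way round below 0.15 rad and value of joint clip_jaw between -0.07 and 0.1 rad and contact force between the fingers and clip below 0.1 N and value of joint pen_lever below 0.35 rad), for 0.2 s.
2. the pen lever is pushed down (value of joint pen_lever above 0.75 rad), for 0.1 s.
At the end, for the whole second after the job is handed in: Clip shut astride the fence (centred within 4 mm, along it within 0.2 rad, upright within 0.15 rad), tips within 6 mm of the bed, its side within 19 mm of the plaque's right-hand end, not over it, at rest; pen lever beyond 0.75 of its 0.9 rad; plaque moved under 12 mm (x of clip in the frame of fence_top between -0.004 and 0.004 m and z of clip in the frame of fence_top below -0.017 m and y of clip in the frame of plaque_end between -0.031 and -0.01 m and angle between the y axis of clip and the y axis of machine, either way round below 0.2 rad and angle between the z axis of clip and the z axis of machine, either way round below 0.15 rad and value of joint clip_jaw between -0.07 and 0.1 rad and value of joint pen_lever above 0.75 rad and linear speed of clip below 0.02 m/s and distance of plaque from where it was at the start of the episode below 0.012 m); the robot touches nothing.
It fails at once if the plaque is shifted by more than 12 mm (distance of plaque from where it was at the start of the episode above 0.012 m).
It fails at once if another thing on the table is moved by more than 30 mm (distance of any of seal_stamp, tealight_a, tealight_b, phone, wax_spoon, spare_plaque from where it was at the start of the episode above 0.03 m).
It also fails if it takes over 42 s, if anything falls off the work surface, if the arm or the gripper's body presses on something with over 40 N, if the wrist force passes 120 N, or if a joint passes its speed limit or range.

## Working session

There is one attempt and no reset: what is moved stays moved. The work goes in short steps, Python scripts to look and compute and a tool call to move; the robot and the scene stay as the last step left them, time stands still between calls to the robot, and variables do not carry over. Pictures are saved under pics/ and viewed, at most 10 in all, crops included, and the job is handed in when it is done.

Besides the shell and the picture viewer there is one more tool, called by a JSON object that holds its "method" and its "body". arm_command: Moves the arm, as the interface text tells. Scaled input: -1 to 1 covers 0.4 m each way for a shift and 180 degrees each way for a turn. Its arguments: {"type":"object","properties":{"series":{"type":"string"},"newtons":{"type":"number"}},"required":["series"]}

```bash
mkdir -p pics
cat > h.py <<'E'
import numpy as np, cv2
from workcell import manip, viewer
def grab(n):
    c=viewer.camera(n); np.savez(f'{n}.npz',**{k:np.array(c[k]) for k in('pixels','intrinsics','extrinsics')})
    return c
def ld(n): return np.load(f'{n}.npz')
def ray(c,u,v):
    K,E=c['intrinsics'],c['extrinsics']
    d=np.linalg.inv(K)@[u,v,1.]; d=np.array([d[0],-d[1],-d[2]])
    R,t=E[:3,:3],E[:3,3]; return -R.T@t, R.T@d
def onz(c,u,v,z):
    o,d=ray(c,u,v); return o+d*(z-o[2])/d[2]
def proj(c,p):
    q=c['extrinsics'][:3,:3]@np.array(p,float)+c['extrinsics'][:3,3]; q=c['intrinsics']@[q[0],-q[1],-q[2]]; return q[:2]/q[2]
def tri(c1,a,c2,b):
    A=[];B=[]
    for c,p in((c1,a),(c2,b)):
        o,d=ray(c,*p); d/=np.linalg.norm(d); M=np.eye(3)-np.outer(d,d); A.append(M);B.append(M@o)
    return np.linalg.solve(sum(A),sum(B))
E
python3 - <<'E'
from h import *
for n in('top','side'):
    c=grab(n); cv2.imwrite(f'pics/{n}0.png',cv2.resize(c['pixels'][:,:,::-1],(768,576),interpolation=cv2.INTER_CUBIC)); print(n,c['extrinsics'].round(3).tolist(),c['intrinsics'].tolist(),[k for k in c])
s=manip.get_obs();print(s)
E
```

```text
top [[-0.018, -0.999, -0.031, 0.024], [0.993, -0.021, 0.114, -0.55], [-0.114, -0.029, 0.993, -1.225], [0.0, 0.0, 0.0, 1.0]] [[405.3277695768155, 0.0, 251.51686646552517], [0.0, 405.3277695768155, 193.0320072045897], [0.0, 0.0, 1.0]] ['pixels', 'intrinsics', 'extrinsics']
side [[0.961, -0.276, -0.002, -0.497], [0.143, 0.494, 0.858, -0.154], [-0.236, -0.825, 0.514, -0.994], [0.0, 0.0, 0.0, 1.0]] [[391.10122713601413, 0.0, 254.71371001093965], [0.0, 391.10122713601413, 192.59256030499762], [0.0, 0.0, 1.0]] ['pixels', 'intrinsics', 'extrinsics']
{'clock': 0.1, 'joint_pos': array([ 1.22541155,  0.33279051, -0.06470539,  1.46085701,  0.02160831,
        1.34991715, -0.08847378]), 'joint_velocities': array([ 8.87321883e-04, -2.07197529e-03, -4.08428828e-04, -1.76984275e-03,
       -5.35668449e-04,  7.82733378e-05,  2.01011649e-04]), 'tau': array([ 2.15051936e-03, -6.26742911e+01,  4.94899414e-02, -3.92430425e+01,
        1.62629859e-02,  6.94357470e-03,  3.76741991e-05]), 'position': array([ 0.19815299, -0.59242205,  0.249607  ]), 'ee_rot': array([ 9.87000086e-01,  1.60718457e-01, -1.34591419e-04, -6.23758937e-04]), 'ft_force': array([0.35042262, 0.33389878, 0.85635136]), 'torque': array([0.01375789, 0.03875274, 0.01081591]), 'grasp_force': 0.0, 'grip_width': 1.0013001816570526}
```

View pics/top0.png

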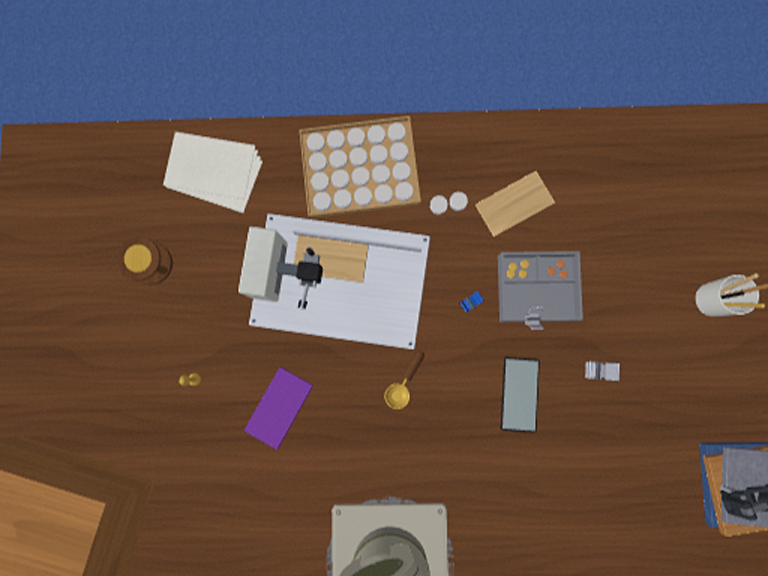

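View pics/side0.png

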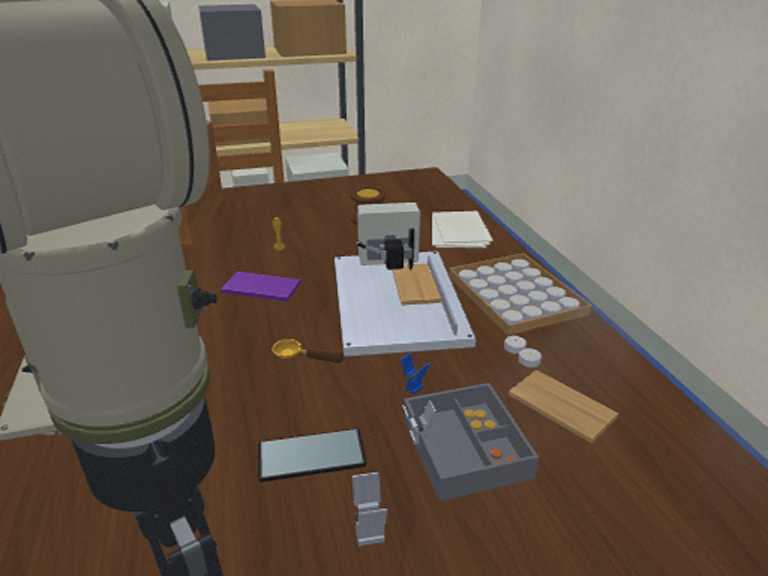

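The two views show three clip-like things (768-px pictures):
- A blue clip at top (472,301): ruled out by its colour.
- A steel clip lying on the table at top (602,371), side (370,508): looks larger.
- A steel clip on the organiser's near wall at top (535,318), side (420,415): smaller and on the wall, so it fits the description.

The purple plaque at (278,408) is not meant. I'll confirm with an enlarged crop.

Run:
```python
from h import *
t=ld('top')['pixels'];s=ld('side')['pixels']
def cr(im,x,y,w,h,W,H): return cv2.resize(im[y:y+h,x:x+w,::-1],(W,H),interpolation=cv2.INTER_CUBIC)
a=cr(t,320,160,100,100,400,400)   # x4
b=cr(s,225,255,100,112,400,448) # x4
cv2.imwrite('pics/crop1.png',np.hstack([np.vstack([a,np.zeros((48,400,3),np.uint8)]),b]))
cv2.imwrite('pics/crop2.png',cr(t,155,135,140,105,800,600)) # x5.714
```

```text
(no output)
```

View pics/crop1.png

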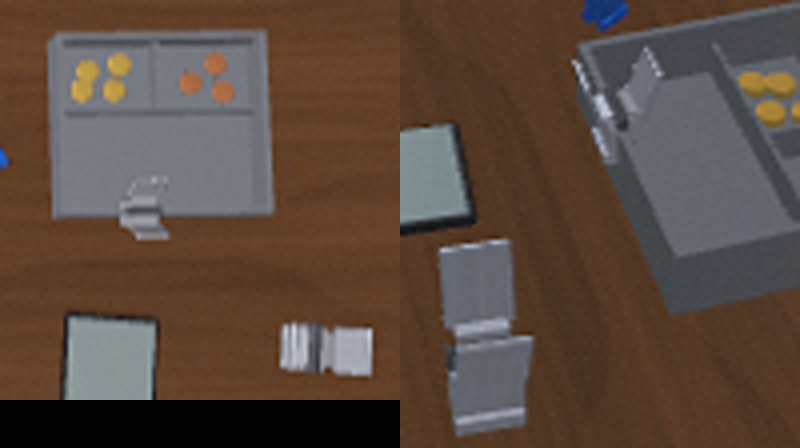

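View pics/crop2.png

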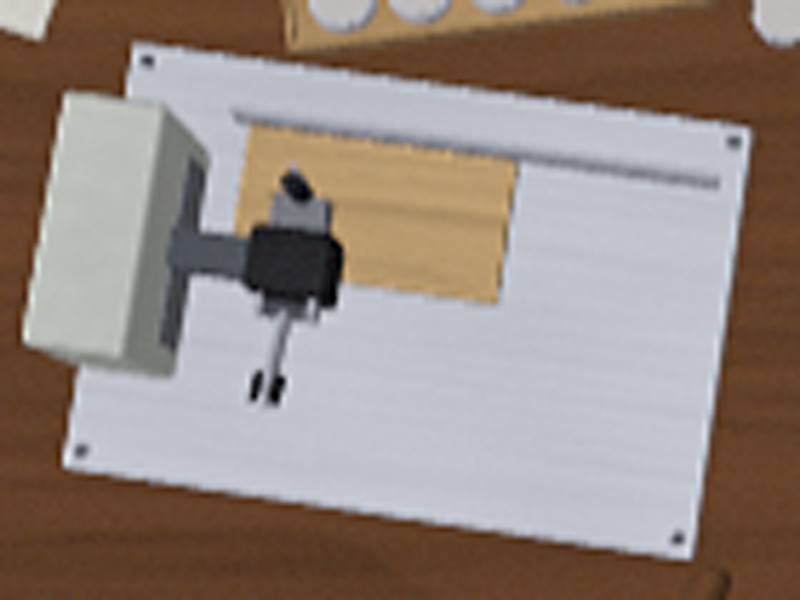

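The crop confirms that the clip on the wall (top ≈(356,213), side ≈(377,282) in native pixels) is the smaller of the two steel clips. Crop 2 shows the bed, the fence from (235,113) to (719,180), and the plaque's right end from (516,160) to (498,303). Next I'll measure.

```bash
cat >> h.py <<'E'
T=lambda u,v:(155-.5+(u+.5)/5.714, 135-.5+(v+.5)/5.714)
A=lambda u,v:(320-.5+(u+.5)/4,160-.5+(v+.5)/4)
B=lambda u,v:(225-.5+(u-400+.5)/4,255-.5+(v+.5)/4)
E
python3 - <<'E'
from h import *
t=ld('top');s=ld('side')
f=lambda a:np.round(np.array(a)*1000,1)
print('cam',f(ray(t,0,0)[0]),f(ray(s,0,0)[0]))
bed=[onz(t,*T(*p),.02) for p in((133,42),(750,128),(692,558),(64,467))]
for b in bed: print('bed',f(b))
print(f([np.linalg.norm(bed[i]-bed[i-1]) for i in range(4)]),'c',f(np.mean(bed,0)))
def yaw(a,b): d=np.array(a)-b; return np.degrees(np.arctan2(-d[0],d[1])).round(2)  # y-axis dir
print('yaws',yaw(bed[0],bed[1]),yaw(bed[3],bed[2]))
F=[onz(t,*T(*p),.043) for p in((235,113),(719,180))]; print('fence',f(F),yaw(*F),f(np.linalg.norm(F[0]-F[1])))
P=[onz(t,*T(*p),.03) for p in((516,160),(498,303))];print('plaque end',f(P),f(np.linalg.norm(P[0]-P[1])))
O=[onz(t,*A(*p),.042) for p in((50,37),(266,31),(273,213),(52,217))]
for o in O: print('org',f(o))
print(f([np.linalg.norm(O[i]-O[i-1]) for i in range(4)]),yaw(O[0],O[1]),yaw(O[3],O[2]))
# clip
for p in((119,207),(119,221),(160,197),(138,237),(168,237),(165,178),(136,180)): print(p,'clip z61+18,z46',f(onz(t,*A(*p),.079)),f(onz(t,*A(*p),.05)))
print('far tri',f(tri(t,A(150,180),s,B(655,62))))
# masks of white bed
hsv=cv2.cvtColor(t['pixels'],cv2.COLOR_RGB2HSV)
m=((hsv[...,2]>170)&(hsv[...,1]<50)).astype(np.uint8)
n,l,st,ce=cv2.connectedComponentsWithStats(m); 
for i in range(1,n):
    if st[i,4]>1500: print(st[i],ce[i])
E
```

```text
cam [ 407.3  -23.  1279.6] [ 265.7 -881.3  641.7]
bed [721.4 246.3  20. ]
bed [664.2 -96.4  20. ]
bed [428.7 -58.7  20. ]
bed [484.5 283.6  20. ]
[239.8 347.4 238.6 346.8] c [574.7  93.7  20. ]
yaws -9.47 -9.27
fence [[674.6 185.2  43. ]
 [631.4 -77.6  43. ]] -9.35 266.3
plaque end [[647.4  32.6  30. ]
 [568.6  43.7  30. ]] 79.6
org [ 619.1 -236.1   42. ]
org [ 620.  -400.8   42. ]
org [ 480.4 -398.4   42. ]
org [ 480.7 -232.1   42. ]
[138.5 164.7 139.6 166.3] 0.29 -0.08
(119, 207) clip z61+18,z46 [ 484.9 -275.2   79. ] [ 486.7 -281.3   50. ]
(119, 221) clip z61+18,z46 [ 474.6 -274.7   79. ] [ 476.2 -280.8   50. ]
(160, 197) clip z61+18,z46 [ 491.6 -305.5   79. ] [ 493.7 -312.3   50. ]
(138, 237) clip z61+18,z46 [ 462.5 -288.    79. ] [ 463.9 -294.4   50. ]
(168, 237) clip z61+18,z46 [ 462.1 -309.9   79. ] [ 463.4 -316.8   50. ]
(165, 178) clip z61+18,z46 [ 505.6 -309.8   79. ] [ 508.  -316.7   50. ]
(136, 180) clip z61+18,z46 [ 504.5 -288.5   79. ] [ 506.9 -294.9   50. ]
far tri [ 505.1 -299.7   75.8]
[ 109   88   66   54 2402] [141.5316403  112.72980849]
[ 159  143  127   90 6708] [226.87686345 190.12060227]
```

```bash
cat >> h.py <<'E'
from scipy.spatial.transform import Rotation as R
def plan(target,a_deg,n):
    """rows 'tx ty tz spin' from the present pose to target (m), tool x heading a_deg"""
    s=manip.get_obs(); p=np.array(s['position']); M=R.from_quat(s['ee_rot']).as_matrix()
    a=np.degrees(np.arctan2(M[1,0],M[0,0])); da=(a_deg-a)/n; d=(np.array(target)-p)/n
    print('t',s['clock'],'p',p.round(4),'a',a.round(2),'zdown',M[:,2].round(3),'w',round(s['grip_width'],3),'F',s['ft_force'].round(1),'grip',s['grasp_force'])
    for i in range(n):
        h=R.from_euler('z',a+da*i,degrees=True)*R.from_euler('x',180,degrees=True)
        print((h.inv().apply(d)/.4).round(4),round(-da/180,4))
E
python3 -c "
from h import *
plan([.4835,-.299,.16],90,9)"
```

```text
t 0.1 p [ 0.1982 -0.5924  0.2496] a 18.5 zdown [-0.     0.001 -1.   ] w 1.001 F [0.4 0.3 0.9] grip 0.0
[ 0.101  -0.0521  0.0249] -0.0441
[ 0.1073 -0.0377  0.0249] -0.0441
[ 0.1114 -0.0225  0.0249] -0.0441
[ 0.1135 -0.0069  0.0249] -0.0441
[0.1133 0.0089 0.0249] -0.0441
[0.111  0.0245 0.0249] -0.0441
[0.1066 0.0396 0.0249] -0.0441
[0.1001 0.0539 0.0249] -0.0441
[0.0917 0.0672 0.0249] -0.0441
```

{"method": "arm_command", "body": {"series": "0 0.101 -0.052 0.025 -0.044; 0 0.107 -0.038 0.025 -0.044; 0 0.111 -0.022 0.025 -0.044; 0 0.113 -0.007 0.025 -0.044; 0 0.113 0.009 0.025 -0.044; 0 0.111 0.024 0.025 -0.044; 0 0.107 0.04 0.025 -0.044; 0 0.1 0.054 0.025 -0.044; 0 0.092 0.067 0.025 -0.044; 0 0 0 0 0", "newtons": 25}}

```text
clock: 1.35
position: [0.4857, -0.2959, 0.1593]
ee_rot: [0.706, 0.708, 0.001, -0.001]
ft_force: [-0.6, -0.4, 0.1]
grip_width: 1.001
grasp_force: 0.0
```

```bash
python3 -c "
from h import *
plan([.4837,-.299,.067],90,4)"
```

```text
t 1.35 p [ 0.4857 -0.2959  0.1593] a 90.22 zdown [-0.     0.003 -1.   ] w 1.001 F [-0.6 -0.4  0.1] grip 0.0
[-0.0019 -0.0013  0.0577] 0.0003
[-0.0019 -0.0013  0.0577] 0.0003
[-0.0019 -0.0013  0.0577] 0.0003
[-0.0019 -0.0013  0.0577] 0.0003
```

{"method": "arm_command", "body": {"series": "0 -0.002 -0.0013 0.0577 0; 0 -0.002 -0.0013 0.0577 0; 0 -0.002 -0.0013 0.0577 0; 0 -0.002 -0.0013 0.0577 0; 0 0 0 0 0; 0.3 0 0 0 0; 0.4 0 0 0 0; 0.5 0 0 0 0; 0.5 0 0 0 0; 0.5 0 0 0 0", "newtons": 25}}

```text
clock: 2.6
position: [0.4828, -0.3035, 0.0689]
ee_rot: [0.708, 0.706, 0.0, 0.001]
ft_force: [5.5, -0.9, 3.6]
grip_width: 0.501
grasp_force: 2.3
```

Run:
```python
from h import *
t=grab('top');s=grab('side')
def cr(im,x,y,w,h,W,H): return cv2.resize(im[y:y+h,x:x+w,::-1],(W,H),interpolation=cv2.INTER_CUBIC)
cv2.imwrite('pics/grasp.png',np.hstack([cr(t['pixels'],320,170,80,80,400,400),cr(s['pixels'],235,225,80,80,400,400)]))
plan([.4837,-.299,.067],90,1)
```

```text
t 2.7 p [ 0.4824 -0.3034  0.0686] a 89.78 zdown [ 0.002 -0.001 -1.   ] w 0.498 F [ 5.  -0.6  4.3] grip 2.497452087700367
[0.011  0.0031 0.0039] -0.0012
```

View pics/grasp.png

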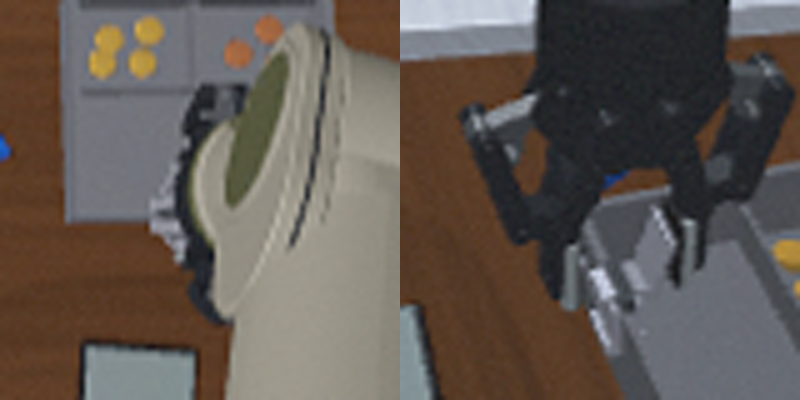

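The picture shows both handles between the pads at side crop (575–690, 250). The force suggests the far pad touches first, and the gripper is a few mm too far right. I'll nudge it and then close.

{"method": "arm_command", "body": {"series": "0.45 0.004 0.003 0 0; 0.45 0.004 0.002 0 0; 0.5 0 0 0 0; 0.55 0 0 0 0; 0.6 0 0 0 0; 0.65 0 0 0 0; 0.7 0 0 0 0; 0.8 0 0 0 0; 0.8 0 0 0 0; 0.8 0 0 0 0", "newtons": 25}}

```text
clock: 3.95
position: [0.4846, -0.3005, 0.0695]
ee_rot: [0.708, 0.706, 0.0, 0.001]
ft_force: [-1.0, 1.9, 11.4]
grip_width: 0.27
grasp_force: 25.0
```

{"method": "arm_command", "body": {"series": "0.8 0 0 -0.02 0; 0.8 0 0 -0.04 0; 0.8 0 0 -0.06 0; 0.8 0 0 -0.08 0; 0.8 0 0 -0.08 0; 0.8 0 0 0 0; 0.8 0 0 0 0; 0.8 0 0 0 0; 0.8 0 0 0 0; 0.8 0 0 0 0"}}

```text
clock: 5.2
position: [0.4836, -0.3, 0.1796]
ee_rot: [0.708, 0.706, -0.0, -0.0]
ft_force: [-0.6, 0.4, -1.0]
grip_width: 0.273
grasp_force: 24.9
```

Run:
```python
from h import *
t=grab('top');s=grab('side')
def cr(im,x,y,w,h,W,H): return cv2.resize(im[y:y+h,x:x+w,::-1],(W,H),interpolation=cv2.INTER_CUBIC)
o=manip.get_obs()['position']; u,v=proj(s,o); print(u,v)
x,y=int(u)-45,int(v)-40
print(x,y);cv2.imwrite('pics/lift.png',cr(s['pixels'],x,y,90,100,540,600))
plan([.6467,.0105,.18],80.65,9)
```

```text
280.1164604582884 232.3110561666242
235 192
t 5.3 p [ 0.4836 -0.3     0.1798] a 89.77 zdown [-0.  0. -1.] w 0.273 F [ 0.4 -0.5 -0.4] grip 24.943638145923615
[ 0.0864  0.045  -0.0001] 0.0056
[ 0.0872  0.0434 -0.0001] 0.0056
[ 0.088   0.0419 -0.0001] 0.0056
[ 0.0887  0.0403 -0.0001] 0.0056
[ 0.0894  0.0387 -0.0001] 0.0056
[ 0.0901  0.0371 -0.0001] 0.0056
[ 0.0907  0.0356 -0.0001] 0.0056
[ 0.0913  0.0339 -0.0001] 0.0056
[ 0.0919  0.0323 -0.0001] 0.0056
```

View pics/lift.png

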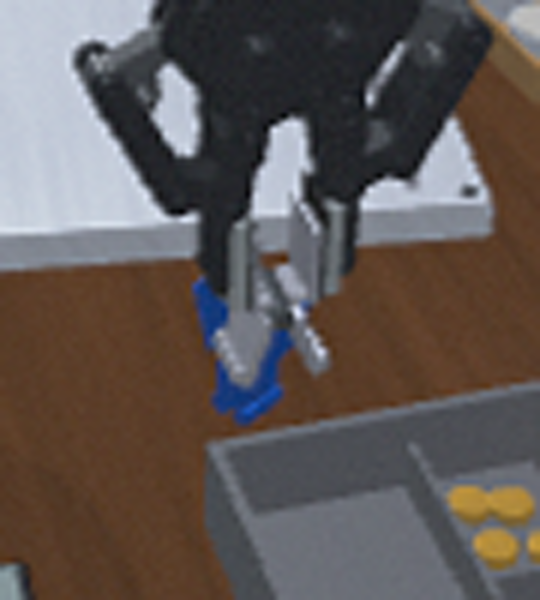

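The clip is held upright with its jaws open, tips near crop (245,385) and (320,370). I'll carry it to a point above the fence.

{"method": "arm_command", "body": {"series": "0.8 0.0864 0.045 0 0.0056; 0.8 0.0872 0.0434 0 0.0056; 0.8 0.088 0.0419 0 0.0056; 0.8 0.0887 0.0403 0 0.0056; 0.8 0.0894 0.0387 0 0.0056; 0.8 0.09 0.037 0 0.0056; 0.8 0.0907 0.0356 0 0.0056; 0.8 0.0913 0.0339 0 0.0056; 0.8 0.0919 0.0323 0 0.0056; 0.8 0 0 0 0"}}

```text
clock: 6.55
position: [0.647, 0.0148, 0.1797]
ee_rot: [0.76, 0.649, 0.001, -0.001]
ft_force: [-0.3, 0.1, -0.3]
grip_width: 0.273
grasp_force: 24.9
```

Run:
```python
from h import *
s=ld('side')
for z in (.045,.05,.055): print(z,proj(s,[.4836,-.3,.1797-z]))
plan([.6467,.0105,.09],80.65,4)
```

```text
0.045 [279.41212445 250.2668939 ]
0.05 [279.33695596 252.19288499]
0.055 [279.26227252 254.10644796]
t 6.55 p [0.647  0.0148 0.1797] a 80.99 zdown [-0.     0.002 -1.   ] w 0.273 F [-0.3  0.1 -0.3] grip 24.94633287191391
[-0.0027  0.0003  0.0561] 0.0005
[-0.0027  0.0003  0.0561] 0.0005
[-0.0027  0.0003  0.0561] 0.0005
[-0.0027  0.0003  0.0561] 0.0005
```

{"method": "arm_command", "body": {"series": "0.8 -0.002 0 0.05 0.0005; 0.8 -0.002 0 0.05 0.0005; 0.8 -0.002 0 0.05 0.0005; 0.8 -0.002 0 0.05 0.0005; 0.8 0 0 0 0; 0.8 0 0 0 0; 0.8 0 0 0 0; 0.8 0 0 0 0; 0.8 0 0 0 0; 0.8 0 0 0 0"}}

```text
clock: 7.8
position: [0.6461, 0.0073, 0.1001]
ee_rot: [0.764, 0.645, 0.0, 0.0]
ft_force: [-0.3, -0.1, -0.6]
grip_width: 0.274
grasp_force: 24.9
```

Run:
```python
from h import *
t=grab('top');s=grab('side')
def cr(im,x,y,w,h,W,H): return cv2.resize(im[y:y+h,x:x+w,::-1],(W,H),interpolation=cv2.INTER_CUBIC)
cv2.imwrite('pics/pre.png',np.hstack([cr(s['pixels'],240,150,80,90,480,540),cr(t['pixels'],225,140,50,90,300,540)]))
plan([.6467,.0105,.072],80.65,1)
p=manip.get_obs()['position']
P=lambda c,q,o,k:((proj(c,q)-o)*k).round(0)
print('tcp',P(s,p,(240,150),6),'tip',P(s,p-[0,0,.05],(240,150),6),'fence below tip',P(s,[.6467,.0105,.043],(240,150),6))
```

```text
t 7.9 p [0.646  0.0073 0.1   ] a 80.34 zdown [ 0. -0. -1.] w 0.276 F [ 1.1  0.5 -1.4] grip 24.946386516094208
[0.0081 0.0003 0.07  ] -0.0017
tcp [347. 195.] tip [341. 285.] fence below tip [339. 294.]
```

View pics/pre.png

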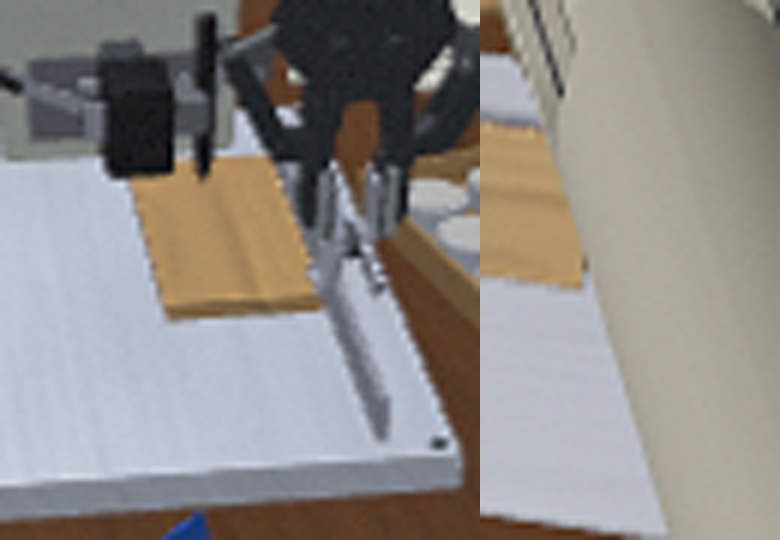

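Run:
```python
from h import *
s=ld('side')
U=lambda u,v:(240-.5+(u+.5)/6,150-.5+(v+.5)/6)
f=lambda a:np.round(np.array(a)*1000,1)
print('plaque end side',f(onz(s,*U(163,303),.03)),f(onz(s,*U(318,291),.03)))
print('fence',f(onz(s,*U(384,405),.043)),f(onz(s,*U(332,280),.043)),f(onz(s,*U(388,395),.043)))
c=np.array([574.7,93.7]);a=np.radians(-9.35);M=np.array([[np.cos(a),-np.sin(a)],[np.sin(a),np.cos(a)]])
for u,v,z in((384,405,.043),(388,395,.043),(332,280,.043),(163,303,.03),(318,291,.03),(462,455,.02),(125,240,.02)):
    print(u,v,'machine',(M.T@(onz(s,*U(u,v),z)[:2]*1000-c)).round(1))
g=cv2.cvtColor(ld('top')['pixels'],cv2.COLOR_RGB2GRAY)
```

```text
plaque end side [568.5  49.   30. ] [645.6  38.2  30. ]
fence [631.4 -80.9  43. ] [647.8  26.4  43. ] [636.1 -74.   43. ]
384 405 machine [  84.3 -163. ]
388 395 machine [  87.9 -155.5]
332 280 machine [ 83.  -54.6]
163 303 machine [  1.2 -45.1]
318 291 machine [ 79.  -43.2]
462 455 machine [ 119.3 -173.6]
125 240 machine [-7.3 34.4]
```

{"method": "arm_command", "body": {"series": "0.8 0.004 0 0 0; 0.8 0.005 0 0 0; 0.8 0 0 0 0; 0.8 0 0 0.01 0; 0.8 0 0 0.015 0; 0.8 0 0 0.015 0; 0.8 0 0 0.015 0; 0.8 0 0 0.015 0; 0.8 0 0 0 0; 0.8 0 0 0 0"}}

```text
clock: 9.15
position: [0.6467, 0.0109, 0.0721]
ee_rot: [0.764, 0.645, 0.0, 0.0]
ft_force: [-0.4, 0.0, -0.0]
grip_width: 0.272
grasp_force: 24.9
```

{"method": "arm_command", "body": {"series": "0.8 0 0 0.0025 0; 0.8 0 0 0.0025 0; 0.8 0 0 0.0025 0; 0.8 0 0 0 0; 0.8 0 0 0 0; 0.8 0 0 0 0; 0.8 0 0 0 0; 0.8 0 0 0 0; 0.8 0 0 0 0; 0.8 0 0 0 0"}}

```text
clock: 10.4
position: [0.6468, 0.0109, 0.0706]
ee_rot: [0.764, 0.645, 0.0, 0.0]
ft_force: [-6.1, -0.7, 12.9]
grip_width: 0.27
grasp_force: 27.2
```

{"method": "arm_command", "body": {"series": "0.73 0 0 0 0; 0.7 0 0 0.0025 0; 0.66 0 0 0.0025 0; 0.62 0 0 0.0025 0; 0.58 0 0 0.0025 0; 0.54 0 0 0 0; 0.5 0 0 0 0; 0.4 0 0 0 0; 0.2 0 0 0 0; 0 0 0 0 0", "newtons": 20}}

```text
clock: 11.65
position: [0.6466, 0.0109, 0.065]
ee_rot: [0.764, 0.645, -0.0, 0.0]
ft_force: [1.2, 0.1, -1.1]
grip_width: 0.978
grasp_force: 0.0
```

Released. I'll raise the tool 125 mm and back off to the right, then look.

{"method": "arm_command", "body": {"series": "0 0 0 -0.04 0; 0 0 0 -0.09 0; 0 0 0 -0.09 0; 0 0 0 -0.09 0; 0 -0.13 -0.13 0 0; 0 -0.13 -0.13 0 0; 0 -0.1 -0.1 0 0; 0 0 0 0 0; 0 0 0 0 0; 0 0 0 0 0"}}

```text
clock: 12.9
position: [0.4995, -0.093, 0.1895]
ee_rot: [0.763, 0.646, 0.001, 0.0]
ft_force: [0.8, -0.2, -0.2]
grip_width: 1.003
grasp_force: 0.0
```

Run:
```python
from h import *
t=grab('top');s=grab('side')
def cr(im,x,y,w,h,W,H): return cv2.resize(im[y:y+h,x:x+w,::-1],(W,H),interpolation=cv2.INTER_CUBIC)
cv2.imwrite('pics/placed.png',np.hstack([cr(s['pixels'],230,140,80,100,400,500),cr(t['pixels'],175,140,80,100,400,500)]))
```

```text
(no output)
```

View pics/placed.png

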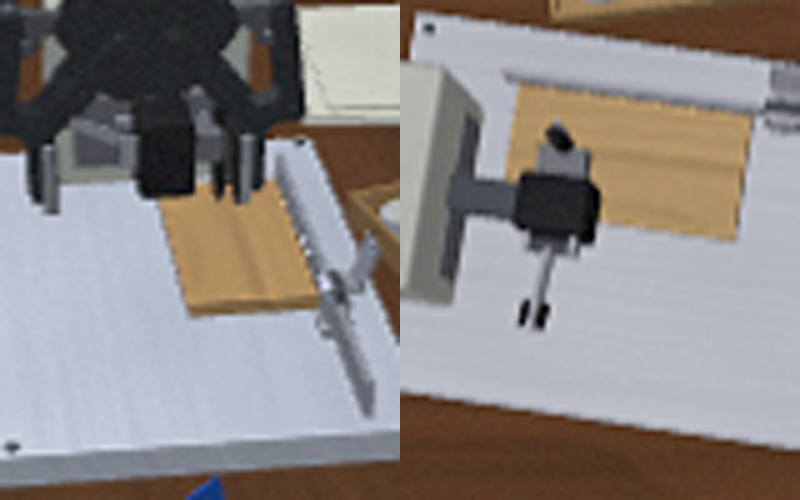

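Run:
```python
from h import *
t=ld('top');s=ld('side')
def cr(im,x,y,w,h,W,H): return cv2.resize(im[y:y+h,x:x+w,::-1],(W,H),interpolation=cv2.INTER_CUBIC)
cv2.imwrite('pics/placed2.png',np.hstack([cr(s['pixels'],270,175,50,60,400,480),cr(t['pixels'],230,140,50,60,400,480)]))
```

```text
(no output)
```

View pics/placed2.png

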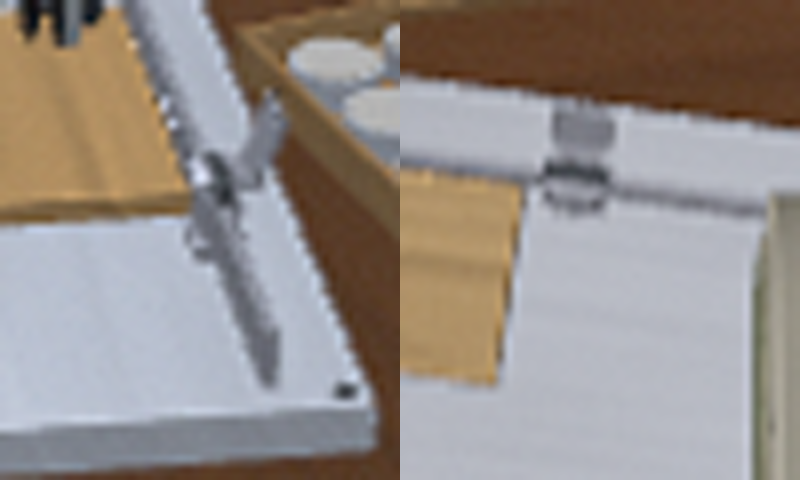

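Run:
```python
from h import *
t=ld('top');s=ld('side')
U=lambda u,v:(230-.5+(u-400+.5)/8,140-.5+(v+.5)/8)
c=np.array([574.7,93.7]);a=np.radians(-9.35);M=np.array([[np.cos(a),-np.sin(a)],[np.sin(a),np.cos(a)]])
m=lambda u,v,z:(M.T@(onz(t,*U(u,v),z)[:2]*1000-c)).round(1)
for p in((553,100,.081),(616,107,.081),(543,206,.081),(607,213,.081),(545,170,.048),(608,180,.048),(525,183,.03),(498,385,.03)): print(p,m(*p))
V=lambda u,v:(270-.5+(u+.5)/8,175-.5+(v+.5)/8)
print('far handle top tri',(tri(t,U(585,103),s,V(275,105))*1000).round(1))
for z in (.081,.085,.09):
  q=np.r_[M@[85+21,-69]+c,z*1000]/1000; print(z,(proj(s,q)-[270,175])*8)
plan([.5,-.09,.19],90,1)
# lever
for z in (0.108,):
  th=.5; L=48
  print('pad',M@[-24-L*np.cos(th),55]+c,85+L*np.sin(th),'down',M@[-24-L*np.cos(.4),55]+c,85-L*np.sin(.4))
```

```text
(553, 100, 0.081) [105.8 -58.9]
(616, 107, 0.081) [106.5 -82.8]
(543, 206, 0.081) [ 65.3 -61. ]
(607, 213, 0.081) [ 66.  -85.2]
(545, 170, 0.048) [ 85.1 -57.5]
(608, 180, 0.048) [ 84.6 -82.2]
(525, 183, 0.03) [ 82.3 -49.3]
(498, 385, 0.03) [  1.9 -50.6]
far handle top tri [667.1   6.8  80.1]
0.081 [276.28492616  96.15741014]
0.085 [276.99823275  86.44526528]
0.09 [277.89357446  74.25459078]
t 13.0 p [ 0.4992 -0.0931  0.189 ] a 80.45 zdown [ 0.     0.001 -1.   ] w 0.999 F [ 0.2 -0.2 -0.2] grip 0.0
[ 0.0081  0.0006 -0.0024] -0.0531
pad [518.39011164 158.71211388] 108.01242585300174 down [516.33087365 159.05117251] 66.30791956918478
```

The clip is astride the fence, about 21 mm from the plaque's end centre-to-end (9 mm gap), at fence height. Next I'll check the lever pad and the tower clearance numerically.

Run:
```python
from h import *
t=ld('top');s=ld('side')
c=np.array([574.7,93.7]);a=np.radians(-9.35);M=np.array([[np.cos(a),-np.sin(a)],[np.sin(a),np.cos(a)]])
U=lambda u,v:(175-.5+(u-400+.5)/5,140-.5+(v+.5)/5)
m=lambda u,v,z:(M.T@(onz(t,*U(u,v),z)[:2]*1000-c)).round(1)
print('pads',m(541,315,.111),m(523,312,.111)); print('tower',m(483,115,.02),m(447,303,.02),m(440,68,.145),m(405,300,.145))
q=M@[-73,53]+c; print(q)
plan([q[0]/1000,q[1]/1000,.19],80.65,6)
```

```text
pads [-66.9  49.4] [-66.7  60.1]
tower [ 59.8 121.1] [-61.7 124.2] [ 62.9 124. ] [-71.8 121.7]
[511.28049756 157.85580029]
t 13.0 p [ 0.4992 -0.0931  0.189 ] a 80.45 zdown [ 0.     0.001 -1.   ] w 0.999 F [ 0.2 -0.2 -0.2] grip 0.0
[ 0.104  -0.0124 -0.0004] -0.0002
[ 0.104  -0.0123 -0.0004] -0.0002
[ 0.104  -0.0123 -0.0004] -0.0002
[ 0.104  -0.0122 -0.0004] -0.0002
[ 0.104  -0.0122 -0.0004] -0.0002
[ 0.104  -0.0121 -0.0004] -0.0002
```

{"method": "arm_command", "body": {"series": "0.5 0.104 -0.012 0 0; 1 0.104 -0.012 0 0; 1 0.104 -0.012 0 0; 1 0.104 -0.012 0 0; 1 0.104 -0.012 0 0; 1 0.104 -0.012 0 0; 1 0 0 0 0; 1 0 0 0 0; 1 0 0 0 0; 1 0 0 0 0"}}

```text
clock: 14.25
position: [0.5122, 0.1558, 0.189]
ee_rot: [0.765, 0.645, -0.0, 0.0]
ft_force: [0.9, -0.9, -0.4]
grip_width: -0.001
grasp_force: 0.0
```

Run:
```python
from h import *
plan([.5127,.1585,.088],80.65,7)
```

```text
t 14.25 p [0.5122 0.1558 0.189 ] a 80.26 zdown [ 0. -0. -1.] w -0.001 F [ 0.9 -0.9 -0.4] grip 0.0
[0.001  0.     0.0361] -0.0003
[0.001  0.     0.0361] -0.0003
[0.001  0.     0.0361] -0.0003
[0.001  0.     0.0361] -0.0003
[0.001  0.     0.0361] -0.0003
[0.001  0.     0.0361] -0.0003
[0.001  0.     0.0361] -0.0003
```

{"method": "arm_command", "body": {"series": "1 0.002 0 0.036 0; 1 0.002 0 0.036 0; 1 0.002 0 0.036 0; 1 0 0 0.036 0; 1 0 0 0.036 0; 1 0 0 0.036 0; 1 0 0 0.034 0; 1 0 0 0 0; 1 0 0 0 0; 1 0 0 0 0"}}

```text
clock: 15.5
position: [0.5129, 0.1592, 0.0895]
ee_rot: [0.764, 0.645, 0.0, 0.0]
ft_force: [-2.4, -0.8, 11.0]
grip_width: 0.001
grasp_force: 5.6
```

The 11 N reaction means the lever is at its stop. I'll press 1 mm further, then retract and check.

{"method": "arm_command", "body": {"series": "1 0 0 0.003 0; 1 0 0 0 0; 1 0 0 -0.02 0; 1 0 0 -0.06 0; 1 0 0 -0.1 0; 1 0 0 -0.1 0; 1 -0.14 -0.05 0 0; 1 -0.14 -0.05 0 0; 1 -0.14 -0.05 0 0; 1 0 0 0 0"}}

```text
clock: 16.75
position: [0.4236, -0.0005, 0.1995]
ee_rot: [0.766, 0.643, -0.001, 0.001]
ft_force: [-0.0, -0.1, 0.4]
grip_width: -0.002
grasp_force: 0.0
```

{"method": "arm_command", "body": {"series": "1 -0.1 -0.1 0 0; 1 -0.1 -0.1 0 0; 1 0 0 0 0; 1 0 0 0 0; 1 0 0 0 0; 1 0 0 0 0; 1 0 0 0 0; 1 0 0 0 0; 1 0 0 0 0; 1 0 0 0 0"}}

```text
clock: 18.0
position: [0.3328, -0.0619, 0.1998]
ee_rot: [0.764, 0.645, 0.0, 0.0]
ft_force: [0.3, -0.1, -1.0]
grip_width: 0.004
grasp_force: 0.0
```

Run:
```python
from h import *
t=grab('top');s=grab('side')
def cr(im,x,y,w,h,W,H): return cv2.resize(im[y:y+h,x:x+w,::-1],(W,H),interpolation=cv2.INTER_CUBIC)
cv2.imwrite('pics/end.png',np.hstack([cr(s['pixels'],220,130,100,125,400,500),cr(t['pixels'],190,140,80,100,400,500)]))
plan([.5,0,.2],80,1)
c=np.array([574.7,93.7]);a=np.radians(-9.35);M=np.array([[np.cos(a),-np.sin(a)],[np.sin(a),np.cos(a)]])
for th in(.5,-.3,-.4):
  q=np.r_[M@[-24-48*np.cos(th),55]+c,85+48*np.sin(th)]/1000; print(th,(proj(s,q)-[220,130])*4,(proj(t,q)-[190,140])*5+[400,0])
```

```text
t 18.1 p [ 0.3328 -0.0619  0.1998] a 80.34 zdown [ 0. -0. -1.] w 0.001 F [-0.   0.5  0.3] grip 0.0
[ 0.2227  0.3861 -0.0005] 0.0019
0.5 [ 82.21568653 129.85288669] [455.5958746  310.82151169]
-0.3 [ 78.39530201 173.25555943] [464.19071101 322.59041285]
-0.4 [ 80.6378329  178.26960808] [465.74582711 320.53808731]
```

View pics/end.png

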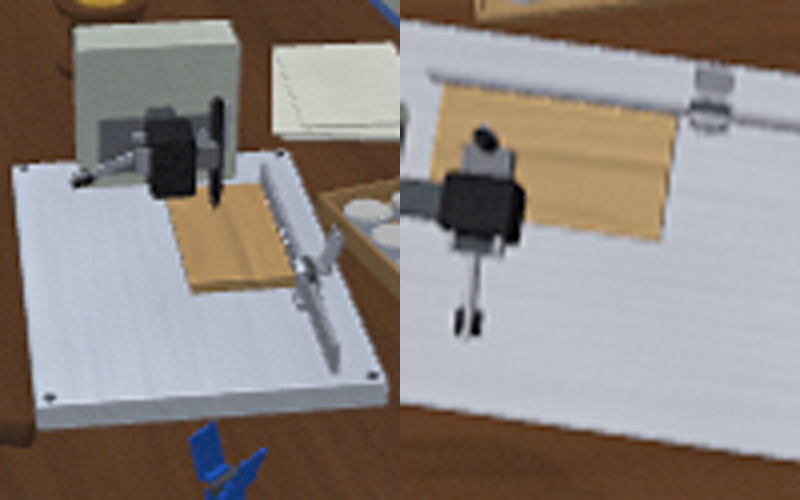

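The pad now sits at side crop (80,179), matching the predicted −0.4 rad position (81,178), so the lever is fully down. The clip is still astride the fence at top crop (712,115), the plaque is unmoved, and the arm is clear.

```bash
python3 -c "
from workcell import manip
print(manip.hand_in())"
```

```text
the job is handed in; nothing more can be done
None
```

The job is handed in, with no verdict shown: the camera images show the clip astride the fence about 9 mm from the plaque's right-hand end, the pen lever fully down, the plaque unmoved and the arm clear.

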